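Switch the ball sorter to its other tray and feed it

TASK

On the wooden ball sorter, press down the raised end of the seesaw gate with the fingertips so that it rocks over and leans to the other side; then push the upright post of the shutter sideways, without gripping it, so that the three waiting balls roll down into the tray the gate now leans to. Wait until all three lie in that tray. Do not touch the balls, and leave the jar, the mug and the tin where they are.

Things in the scene. Friction and masses are not known exactly. Their poses are not given: they have to be found in the camera images.
- stand: Ball sorter of pale wood, fixed; its place and turn vary. Origin: table level, below the gate's middle. x: away from the robot, along the feed chute; y: to the left tray; z up. Base 480 mm wide (y), x -100 to 60 mm, 12 mm thick. Chute above the x axis from x 38 mm (floor 120 mm high) to 260 mm (floor 147 mm), 48 mm wide, walls 24 mm above its floor.
- gate (a joint): Seesaw gate: wooden trough 210 mm long (along the stand's y), 74 mm wide, pivot along the stand's x, 70 mm up. Rad: 0 level, +0.25 left (y+) end up, -0.25 right end up; these are its stops. Top-heavy: it falls to the side it leans to within a second, and stays. Pressing a raised pad takes under 1 N. Balls run out at the low end. A steel plate on the middle of its robot side reaches 152 mm up.
- pad_left (a point): Centre of the top of the gate's left finger pad: flat wooden wing, 44 (x) by 40 mm (y), 6 mm thick, on the trough's robot side, 80 mm left of the pivot and 60 mm to the robot's side of the trough's middle. About 107 mm above the table when raised, 68 mm when down; free above. The tray beside it begins 28 mm further out, walls up to 57 mm above the table there.
- pad_right (a point): Centre of the top of the right finger pad of the gate, the mirror image of the left one (80 mm right of the pivot).
- shutter (a joint): Shutter: aluminium blade across the chute, 95 mm from the pivot along the stand's x, 42 mm wide, sliding along the stand's y. Value in m: 0 closed (starts within 3 mm), stops at -0.05 and +0.05. May be pushed either way and stays where left; the chute is open from about 0.040 either way. Sliding takes 1 to 2 N.
- post_top (a point): Centre of the top of the shutter's upright round wooden post, 16 mm in diameter, 224 mm above the table. The post stands free from 174 mm up; below it lie the shutter's guide rails (top at 172 mm, reaching 106 mm to either side of the chute). Axes as the stand's.
- tray_left (a point): Centre of the floor of the left tray, 12 mm above the table. Inside 100 mm (x) by 118 mm (y); walls 30 mm (gate side), 45 mm and 60 mm (outer) high. Axes as the stand's.
- tray_right (a point): Centre of the floor of the right tray, the mirror image of the left one. Axes as the stand's.
- ball0_center (a point): Centre of dark wooden ball 1 of 3, 30 mm in diameter, 12 g, waiting in single file in the chute behind the shutter (first in the queue).
- ball0: The body of ball 1 (its origin turns with it as it rolls; use the centre instead).
- ball1_center (a point): Centre of dark wooden ball 2 of 3, 30 mm in diameter, 12 g, waiting in single file in the chute behind the shutter (second in the queue).
- ball1: The body of ball 2 (its origin turns with it as it rolls; use the centre instead).
- ball2_center (a point): Centre of dark wooden ball 3 of 3, 30 mm in diameter, 12 g, waiting in single file in the chute behind the shutter (last in the queue).
- ball2: The body of ball 3 (its origin turns with it as it rolls; use the centre instead).
- jar: Bystander: closed glass jar, 56 mm across, 75 mm high. Origin at the centre of its underside. Leave it alone.
- mug: Bystander: white ceramic mug, 72 mm across, 85 mm high, with a handle. Origin at the centre of its underside. Leave it alone.
- tin: Bystander: flat round steel tin, 80 mm across, 28 mm high. Origin at the centre of its underside. Leave it alone.
There are look-alikes about, which are no part of the job. What is shaped like the ball1 but turquoise is not meant.

How it is judged:
By the outcome, as a careful person would: the job done as asked, in the order asked, and still so for the second after the job is handed in, with the robot touching nothing.
It also fails if it takes over 48 s, if anything falls off the work surface, if the arm or the gripper's body presses on something with over 40 N, if the wrist force passes 120 N, or if a joint passes its speed limit or range.

ROBOT

A 6-joint arm with a two-finger parallel gripper is mounted at the origin on the work surface. World frame = base frame: x ahead of the robot, y to its left, z up, the work surface at z = 0. Lengths are in mm, angles in degrees, forces in N, time in s.
With the tool pointing down it reaches from about 350 to 850 mm from the base axis. Payload 8.1 kg.
Tool frame: the origin (TCP) lies midway between the tips of the shut fingers; the grasp point (between the pads) lies 19 mm behind it (r.grasp_offset is the distance from the TCP to the grasp point, in mm); z points along the fingers, x is the direction in which the jaws open and shut, and the axes are right-handed (so a half turn about z gives the same grasp; the last joint's range is limited). The gripper opens to 85 mm and grips with 20 to 120 N. Pads are 22 mm wide; open, the fingers measure 114 mm over their backs; the gripper's body (76 mm by 85 mm) begins 54 mm behind the grasp point. The pads swing forward as they close: fully open they stand 13 mm farther back than shut.
Start: joints at [-77.945, 7.471, 85.268, -0, 87.261, -4.893], TCP at [174.923, -573.94, 231.292] pointing down, gripper open.
Joint ranges: [-169.43, 169.43], [-51.17, 129.36], [1.28, 143.12], [-76.62, 256.62], [0, 156.53], [-152.29, 152.29]. Speed limits (degrees/s): [136.94, 136.94, 159.86, 180, 180, 180].

INTERFACE

Orientations are given as [roll, pitch, yaw] about the fixed x, y, z axes, in that order (R = Rz(yaw) Ry(pitch) Rx(roll)).
In Python, from bench import r, optics, hand_in gives the robot as it stands.
- The arm moves only by the shell command python3 -m pendant 'ROWS' [FORCE]. ROWS is JSON, a list of rows, each a list of 5 numbers: the opening, from 0 (shut) to 1 (fully open), then the shift along the tool's x, y, z in mm, then the turn about the tool's z in degrees. A call has 1 to 10 rows; each row shifts and turns the commanded pose from where the row before left it, along the tool's axes as they then stand; what a row does not reach is not made up. A row lasts 1/10 s, in which the tool goes at most 50 mm and 8.59 degrees, less where a joint would pass 70% of its speed; a pose out of reach is approached as far as the arm can. A call with a gripper value outside its range is refused whole. The fingers move at their own pace and stop on an object; FORCE is the grip in N (left out, the last holds). Time passes only in rows, so rows that do not move let the fingers close. It gives the time, the measured TCP pose, the force and the opening at its end, in the units of the state.
- r.sense(): the state, without advancing time (a new reading comes with each control period).
- optics.snapshot(name): name is "scene" or "top" or "wrist"; returns (picture, depth): 480x640x3 uint8, blue, green, red; 480x640 float32, mm along the optical axis (not along the pixel's ray), 0 where there is no reading.
- optics.camera_params(name): a dict with "camera_matrix" (3x3 intrinsics, pixels), "k1" (the pictures are not rectified: a ray, as slopes to the right and down, at radius r is drawn at 1 + k1 r^2 times it, then the intrinsics apply), "eye" and "orientation" of the camera in the world. Camera axes: x right, y down, z forward; pixel columns grow to the right and rows downward; lengths in mm; the calibration is good to about 2 mm. A picture is of the moment at which its call begins: read the wrist's pose just before it. camera_params takes no time and is no camera call; for the wrist camera it gives the pose at the moment of the call.
- hand_in(): hands the job in, once; it reports no verdict.
Trained networks look in the newest picture that a camera, given by its name, has taken for a name from the list of things; names that differ only in an ending like _2 or _b are one class to them, and where a whole thing is asked for, a point or a joint stands for the part that bears it (a point fixed in the world has none). Each returns a list of dicts, best first, with "score" (0 to 1); they miss things now and then, are a little off and sometimes report something else, mostly with a low value. They report only what shows in the picture. A call takes as long as a camera call. They do not tell look-alikes from the thing itself.
- optics.search_frame(camera, query): "at" ([x, y, z] in mm, in world coordinates, good to about 4 mm: the middle of the surface that is visible of it).
The state is a dict: "time": time; "joint_pos": joint angles; "qd": joint speeds; "joint_efforts": joint torques, N m; "tool_pos": TCP position; "tcp_rot": TCP orientation; "ft_force": force on the tool from outside, world axes, zero at the start; "wrist_torque": the same for the moment, N m; "finger_gap": finger opening in mm.
Only numpy, scipy, OpenCV 4.12 (cv2) and the standard library are available. Lean on these libraries where they do the work, as an engineer would, in place of code of your own. Each camera call takes 0.05 s, during which the arm holds its last target. There are 200 camera calls.

## Working session

There is one attempt and no reset: what is moved stays moved. The work goes in short steps, Python scripts to look and compute and a shell command to move; the robot and the scene stay as the last step left them, time stands still between calls to the robot, and variables do not carry over. Pictures are saved under pics/ and viewed, about 8 in all and at most 12, crops included, and the job is handed in when it is done.

```bash
mkdir -p pics; python3 - <<'E'
from bench import r, optics
import cv2
s=r.sense(); print(s['time'],s['tool_pos'],s['tcp_rot'],s['ft_force'],s['finger_gap'])
for c in ['scene','top']:
    p,d=optics.snapshot(c); cv2.imwrite(f'pics/{c}0.png',p)
    k=optics.camera_params(c); print(c,k['eye'],k['orientation'])
    for q in ['stand','gate','pad_left','pad_right','post_top','ball0','ball1_center','tray_left','tray_right','jar','mug','tin','shutter']:
        for o in optics.search_frame(c,q)[:4]: print(c,q,round(o['score'],2),[round(v) for v in o['at']])
print(r.sense()['time'])
E
```

```text
0.0 [ 174.8029791  -573.37255166  230.22254221] [-1.79991222e+02  1.09868286e-01 -7.30521372e+01] [-0.12039952 -0.33965022 -0.92151117] 85.36753544228476
scene [1074.985791    -20.2796009   907.71277112] [-146.01075464    0.3026555    74.92704512]
scene stand 0.72 [631, 56, 186]
scene stand 0.69 [570, 47, 38]
scene gate 0.75 [505, 54, 107]
scene pad_left 0.9 [504, 56, 103]
scene pad_left 0.3 [679, 67, 157]
scene pad_right 0.94 [507, 54, 104]
scene post_top 0.63 [377, 456, 28]
scene post_top 0.62 [630, 62, 184]
scene ball0 0.66 [708, 64, 162]
scene ball0 0.63 [680, 67, 161]
scene ball0 0.46 [784, -55, 26]
scene ball1_center 0.64 [776, -56, 27]
scene ball1_center 0.59 [678, 67, 157]
scene tray_left 0.7 [574, 48, 43]
scene tray_right 0.84 [577, 51, 35]
scene jar 0.56 [696, -98, 76]
scene mug 0.6 [664, 240, 51]
scene mug 0.18 [506, 57, 104]
scene tin 0.97 [380, 458, 29]
scene shutter 0.54 [631, 61, 188]
top [ 498.17914126  134.9872898  1190.22449567] [-1.75840659e+02 -7.34488464e-02 -8.82989684e+01]
top stand 0.63 [535, 62, 12]
top gate 0.68 [520, 60, 90]
top pad_left 0.76 [522, 57, 93]
top pad_right 0.57 [525, 60, 92]
top post_top 0.67 [624, 69, 203]
top ball0 0.61 [646, 62, 158]
top ball0 0.6 [670, 62, 160]
top ball0 0.42 [699, 69, 161]
top ball0 0.4 [772, -49, 29]
top ball1_center 0.55 [776, -62, 24]
top ball1_center 0.43 [672, 63, 158]
top tray_left 0.87 [540, 66, 11]
top tray_right 0.96 [541, 73, 13]
top jar 0.64 [673, -91, 73]
top jar 0.37 [641, 66, 150]
top mug 0.84 [665, 240, 18]
top tin 0.94 [368, 460, 25]
top shutter 0.49 [625, 66, 204]
top shutter 0.44 [369, 459, 24]
top shutter 0.32 [672, 64, 158]
1.4
```

View pics/top0.png

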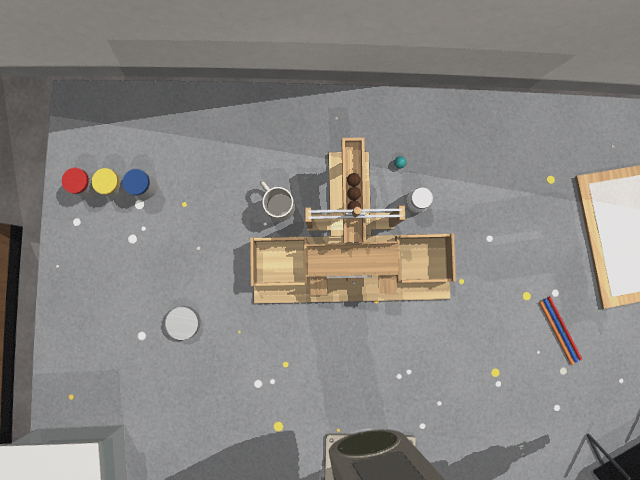

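View pics/scene0.png

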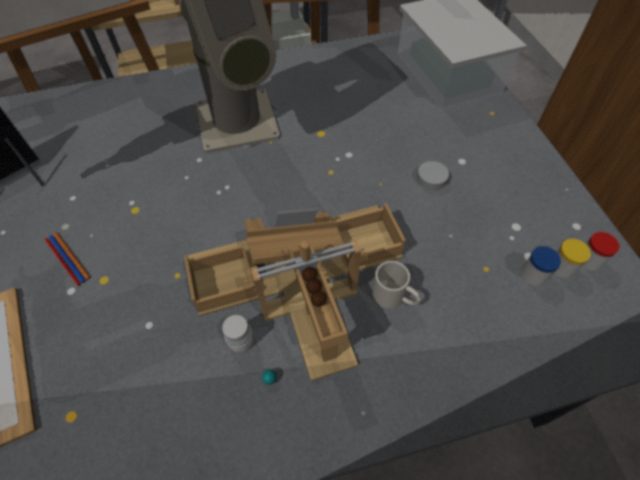

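The top view shows the sorter, trough around (352,258), pads near (318,287) and (387,285), post at (357,210), and balls at (354,180), (354,192) and (354,205). The turquoise look-alike is at (400,161). Next I measure the stand pose and which pad is raised from depth.

```bash
cat > h.py <<'E'
import numpy as np, cv2
from scipy.spatial.transform import Rotation as R
from bench import r, optics
def cloud(c):
    p,d=optics.snapshot(c); k=optics.camera_params(c); K=np.array(k['camera_matrix'],float)
    v,u=np.mgrid[0:480,0:640]
    uv=np.stack([u,v],-1).reshape(-1,1,2).astype(float)
    s=cv2.undistortPoints(uv,K,np.array([k['k1'],0,0,0.])).reshape(480,640,2)
    P=np.dstack([s*d[...,None],d]); M=R.from_euler('xyz',k['orientation'],degrees=True).as_matrix()
    W=P@M.T+np.array(k['eye']); W[d==0]=np.nan
    return p,W
E
python3 - <<'E'
from h import *
p,W=cloud('top')
np.save('W.npy',W)
for n,(u,v) in dict(padL=(318,287),padR=(387,285),trL=(315,258),trM=(352,258),trR=(390,258),floorL=(280,260),floorR=(425,258),post=(357,210),b0=(354,205),b2=(354,180),mug=(278,203),jar=(422,198)).items():
    print(n,np.nanmedian(W[v-2:v+3,u-2:u+3].reshape(-1,3),0).round(1))
for b in [(251,302,'base front'),]: pass
c=cv2.resize(p[195:310,240:465],None,fx=3.5,fy=3.5,interpolation=cv2.INTER_CUBIC); cv2.imwrite('pics/c1.png',c)
# height map of the pad zone
for v in range(272,304,3): print(v,[int(x) if x==x else -1 for x in W[v,300:408:4,2]])
# base front edge & tray outer walls
E
```

```text
padL [464.3 138.5  66.7]
padR [474.3 -16.  105.4]
trL [531.3 147.5  65.7]
trM [533.2  62.7  86.6]
trR [535.1 -21.6 108.9]
floorL [525.5 233.5  11.1]
floorR [ 540.8 -121.7   11.2]
post [626.3  63.9 223.6]
b0 [645.7  66.  157. ]
b2 [698.8  67.6 163.7]
mug [666.6 244.    3.5]
jar [678.8 -98.9  74.1]
272 [10, 14, 62, 64, 63, 67, 71, 71, 76, 75, 78, 84, 84, 89, 89, 89, 93, 99, 96, 101, 99, 104, 105, 109, 111, 44, 9]
275 [8, 12, 77, 79, 81, 87, 85, 89, 92, 95, 99, 98, 101, 103, 105, 107, 111, 112, 116, 12, 102, 103, 102, 107, 108, 42, 7]
278 [10, 9, 11, 62, 65, 64, 70, 11, 14, 9, 12, 11, 76, 79, 80, 76, 12, 8, 14, 8, 103, 106, 105, 111, 110, 41, 9]
281 [12, 11, 10, 68, 66, 69, 68, 11, 12, 9, 11, 9, 76, 75, 12, 9, 6, 14, 11, 9, 102, 104, 109, 109, 109, 40, 60]
284 [51, 51, 11, 60, 66, 70, 69, 10, 11, 7, 13, 10, 13, 11, 5, 13, 10, 11, 13, 9, 101, 102, 103, 112, 108, 9, 8]
287 [8, 11, 10, 63, 63, 65, 73, 11, 12, 15, 10, 12, 13, 12, 11, 9, 11, 6, 10, 12, 100, 102, 108, 110, 111, 9, 10]
290 [9, 10, 10, 61, 66, 67, 72, 9, 11, 10, 11, 10, 9, 10, 8, 11, 8, 8, 11, 10, 100, 103, 106, 110, 110, 14, 11]
293 [12, 8, 13, 58, 66, 70, 74, 10, 11, 14, 10, 13, 11, 12, 12, 9, 11, 12, 10, 12, 101, 101, 105, 109, 114, 9, 10]
296 [10, 12, 11, 8, 12, 11, 7, 8, 10, 8, 10, 8, 12, 9, 11, 12, 11, 8, 8, 10, 10, 12, 10, 11, 12, 13, 11]
299 [10, 10, 10, 11, 16, 12, 9, 10, 10, 13, 16, 12, 7, 12, 13, 10, 13, 11, 8, 9, 8, 11, 12, 13, 10, 5, 10]
302 [11, 9, 10, 0, -1, 1, -3, -4, 1, 1, -3, 4, 3, 1, 1, -1, 0, -1, -2, 0, -3, -1, -1, -2, 0, 0, 2]
```

View pics/c1.png

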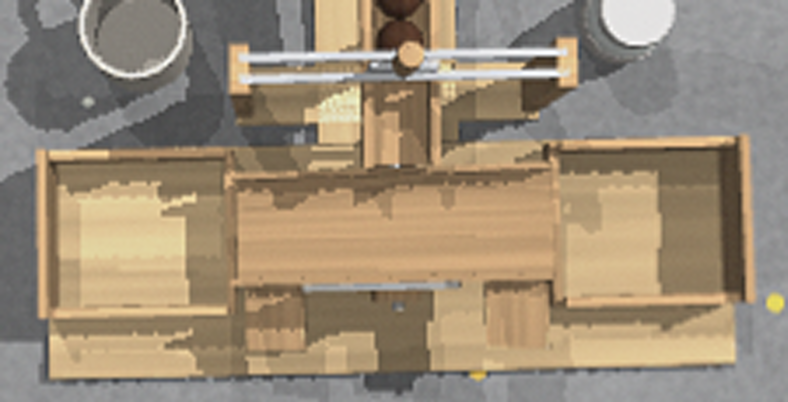

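```bash
cat > g.py <<'E'
import numpy as np
W=np.load('W.npy'); 
def cen(r0,r1,c0,c1,z0,z1):
    w=W[r0:r1,c0:c1].reshape(-1,3); w=w[(w[:,2]>z0)&(w[:,2]<z1)]
    return (np.nanpercentile(w,3,0)+np.nanpercentile(w,97,0))/2, np.ptp(w,axis=0), len(w)
for n,a in dict(padR=(279,296,374,402,96,118),padL=(280,296,305,332,55,80),trayR=(240,278,400,455,8,16),post=(203,216,350,366,216,232)).items(): print(n,[np.round(x,1) for x in cen(*a)])
# rail direction: rail pixels z~172
w=W[205:222,305:408].reshape(-1,3); w=w[(w[:,2]>166)&(w[:,2]<178)]
print(len(w),'rail yaw',np.degrees(np.polyfit(w[:,1],w[:,0],1)[0]), w.min(0),w.max(0))
# base front edge: last row with z>6 per column
e=[]
for u in range(262,445,3):
    v=[v for v in range(285,310) if W[v,u,2]>6][-1]; e.append(W[v,u])
e=np.array(e); print('front edge slope deg',np.degrees(np.polyfit(e[:,1],e[:,0],1)[0]), e[:,0].mean(),e[:,1].mean())
E
python3 g.py
```

```text
padR [array([471. , -17.3, 106.3]), array([34.9, 38.3, 17.1]), np.int64(288)]
padL [array([463.1, 138.4,  66.9]), array([35.9, 40.5, 16.4]), np.int64(271)]
trayR [array([ 539.4, -115.8,   11.6]), array([ 93.7, 114.9,   8. ]), np.int64(1541)]
post [array([625.5,  63.9, 221.3]), array([14.4, 14. , 11.5]), np.int64(50)]
636 rail yaw -2.7858606573537683 [606.03498252 -41.24775864 166.03670209] [644.94197367 170.91218983 176.07492219]
front edge slope deg -2.832887120957051 431.9581613134914 54.719085975281544
```

```bash
python3 -m pendant '[[0,-30,-30,0,0],[0,-30,-30,0,0],[0,-30,-30,0,0],[0,-30,-30,0,0],[0,-30,-30,0,0],[0,-30,-30,0,0],[0,-30,-30,0,0],[0,-30,-30,0,0],[0,-30,-30,0,0],[0,-30,-30,0,0]]'; python3 -m pendant '[[0,-30,-30,0,0],[0,-30,-30,0,0],[0,-30,-30,0,0],[0,-30,-30,0,0],[0,-20,-20,0,0],[0,0,0,0,5],[0,0,0,0,5],[0,0,0,0,4],[0,0,0,0,0],[0,0,0,0,0]]'
```

```text
time: 2.45
tool_pos: [375.0, -198.0, 231.6]
tcp_rot: [-180.0, -0.0, -73.1]
ft_force: [-0.1, 0.3, 0.0]
finger_gap: -0.1
time: 3.45
tool_pos: [467.6, -24.8, 231.4]
tcp_rot: [-180.0, 0.0, -86.9]
ft_force: [0.1, -0.1, -0.3]
finger_gap: 0.1
```

```bash
python3 -m pendant '[[0,0,0,30,0],[0,0,0,30,0],[0,0,0,30,0],[0,0,0,15,0],[0,0,0,6,0],[0,0,0,6,0],[0,0,0,6,0],[0,0,0,6,0],[0,0,0,6,0],[0,0,0,6,0]]'; python3 -m pendant '[[0,0,0,5,0],[0,0,0,5,0],[0,0,0,0,0],[0,0,0,0,0],[0,0,0,0,0],[0,0,0,0,0],[0,0,0,0,0],[0,0,0,0,0]]'; python3 - <<'E'
from h import *
p,W=cloud('scene'); cv2.imwrite('pics/s1.png',p[190:350,170:430].repeat(3,0).repeat(3,1))
E
```

```text
time: 4.45
tool_pos: [467.8, -24.8, 90.2]
tcp_rot: [-180.0, -0.0, -87.0]
ft_force: [0.8, 0.2, -0.7]
finger_gap: -0.1
time: 5.25
tool_pos: [467.7, -24.8, 80.5]
tcp_rot: [-180.0, -0.0, -87.1]
ft_force: [0.2, 0.4, -0.0]
finger_gap: 0.0
```

View pics/s1.png

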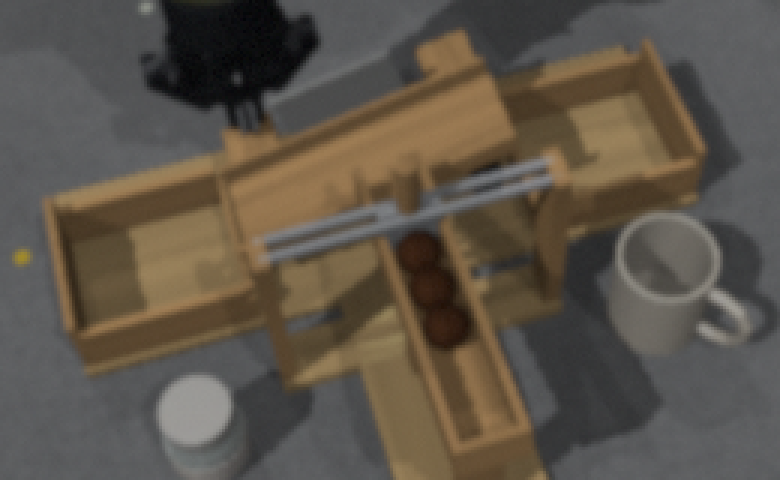

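The gate now leans to the right tray (image left), with its left end up. Next I raise the fingers and move to the right of the post.

```bash
python3 -m pendant '[[0,0,0,-20,0],[0,0,0,-35,0],[0,0,0,-40,0],[0,0,0,-40,0],[0,0,0,-40,0],[0,-8,-32,0,0],[0,-10,-40,0,0],[0,-10,-40,0,0],[0,-10,-40,0,0],[0,0,-10,0,0]]'; python3 -m pendant '[[0,0,0,0,0],[0,0,0,20,0],[0,0,0,20,0],[0,0,0,20,0],[0,0,0,0,0],[0,0,0,0,0]]'
```

```text
time: 6.3
tool_pos: [629.6, 23.0, 253.3]
tcp_rot: [179.9, 0.0, -87.0]
ft_force: [-0.6, 0.5, -0.0]
finger_gap: -0.0
time: 6.9
tool_pos: [626.7, 21.3, 195.7]
tcp_rot: [180.0, 0.0, -87.1]
ft_force: [0.9, 0.5, 0.5]
finger_gap: -0.4
```

```bash
python3 -m pendant '[[0,-8,0,0,0],[0,-6,0,0,0],[0,-6,0,0,0],[0,-6,0,0,0],[0,-6,0,0,0],[0,-6,0,0,0]]'; python3 -m pendant '[[0,-6,0,0,0],[0,-6,0,0,0],[0,-6,0,0,0],[0,-6,0,0,0],[0,-4,0,0,0],[0,0,0,0,0]]'; python3 - <<'E'
from h import *
p,W=cloud('scene'); cv2.imwrite('pics/s2.png',p[190:350,170:430].repeat(3,0).repeat(3,1))
E
```

```text
time: 7.5
tool_pos: [625.6, 60.0, 195.5]
tcp_rot: [-180.0, -0.0, -87.0]
ft_force: [0.5, -0.5, 0.2]
finger_gap: -0.1
time: 8.1
tool_pos: [623.8, 88.2, 195.2]
tcp_rot: [180.0, 0.0, -87.0]
ft_force: [0.4, 0.3, -0.4]
finger_gap: 0.4
```

View pics/s2.png

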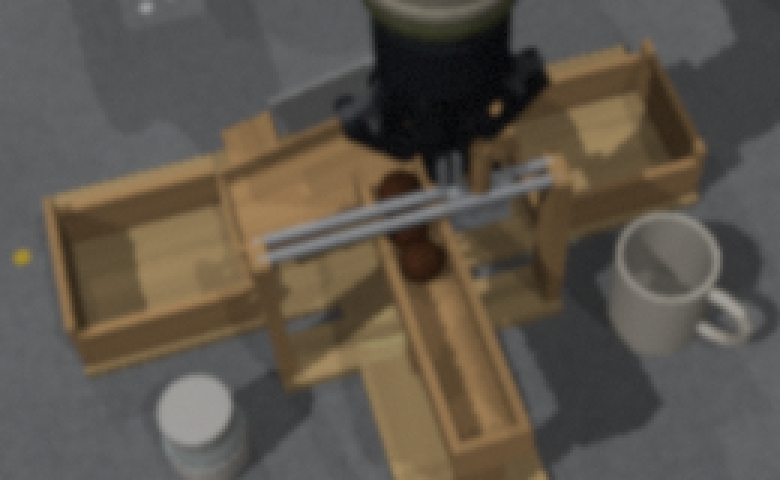

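The balls are rolling past the open blade. I wait, then retreat upwards.

```bash
python3 -m pendant '[[0,0,0,0,0],[0,0,0,0,0],[0,0,0,0,0],[0,0,0,0,0],[0,0,0,0,0],[0,0,0,0,0],[0,0,0,0,0],[0,0,0,0,0],[0,0,0,0,0],[0,0,0,0,0]]'; python3 -m pendant '[[0,0,0,0,0],[0,0,0,0,0],[0,0,0,0,0],[0,0,0,0,0],[0,0,0,0,0],[0,0,0,0,0],[0,0,0,0,0],[0,0,0,0,0],[0,0,0,0,0],[0,0,0,0,0]]'; python3 -m pendant '[[0,6,0,0,0],[0,0,0,-25,0],[0,0,0,-30,0],[0,0,0,-30,0],[0,0,30,-20,0],[0,0,40,0,0],[0,0,40,0,0],[0,0,40,0,0],[0,0,0,0,0],[0,0,0,0,0]]'; python3 - <<'E'
from h import *
p,W=cloud('scene'); cv2.imwrite('pics/s3.png',p[190:390,170:430].repeat(3,0).repeat(3,1))
print(optics.search_frame('scene','ball0'))
p,W=cloud('top')
for n in ['ball0','jar','mug','tin']:
  for o in optics.search_frame('top',n): print(n,o)
E
```

```text
time: 9.15
tool_pos: [624.0, 87.4, 195.3]
tcp_rot: [-180.0, -0.0, -87.1]
ft_force: [-0.1, -0.3, 0.1]
finger_gap: -0.2
time: 10.15
tool_pos: [624.0, 87.4, 195.3]
tcp_rot: [-180.0, 0.0, -87.1]
ft_force: [-0.0, 0.7, 0.1]
finger_gap: -0.1
time: 11.15
tool_pos: [474.2, 73.4, 300.9]
tcp_rot: [-179.9, -0.0, -87.1]
ft_force: [0.3, -0.1, 0.4]
finger_gap: 0.3
[{'at': [781.2, -54.4, 22.8], 'score': 0.47}]
ball0 {'at': [773.7, -52.2, 28.2], 'score': 0.58}
ball0 {'at': [531.0, -165.1, 39.2], 'score': 0.57}
ball0 {'at': [575.8, -151.2, 33.9], 'score': 0.51}
jar {'at': [672.2, -92.9, 73.1], 'score': 0.76}
mug {'at': [663.1, 241.6, 18.7], 'score': 0.66}
tin {'at': [366.5, 458.8, 21.5], 'score': 0.62}
```

View pics/s3.png

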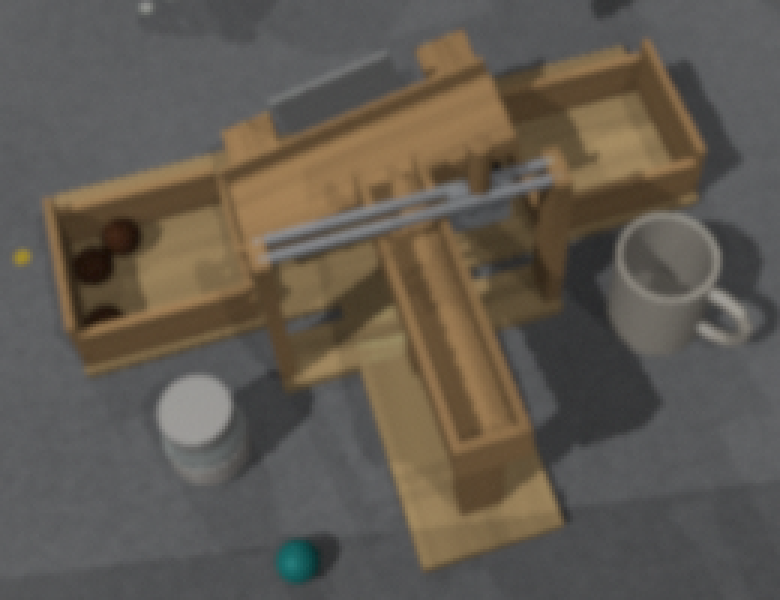

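All three dark balls lie in the right tray, at about (120,237), (92,265) and (103,318) in the crop, and the chute is empty. I let them settle for another second, compare pictures, and hand in.

```bash
python3 -m pendant '[[0,0,0,0,0],[0,0,0,0,0],[0,0,0,0,0],[0,0,0,0,0],[0,0,0,0,0],[0,0,0,0,0],[0,0,0,0,0],[0,0,0,0,0],[0,0,0,0,0],[0,0,0,0,0]]'; python3 - <<'E'
from h import *
from bench import hand_in
a=cv2.imread('pics/s3.png')[::3,::3].astype(int); p,W=cloud('scene')
dif=abs(p[190:390,170:430].astype(int)-a).max(2); print('tray diff max',dif[60:130,15:85].max())
print(r.sense()['time'],r.sense()['ft_force']); print(hand_in())
E
```

```text
time: 12.5
tool_pos: [474.5, 73.7, 300.3]
tcp_rot: [180.0, -0.0, -87.1]
ft_force: [0.1, -0.1, -0.3]
finger_gap: -0.5
tray diff max 10
12.55 [-0.37581801  0.91224886  0.30312865]
the job is handed in; nothing more can be done
None
```

All three dark balls lie in the right tray, and I handed the job in at 12.6 s. The right end of the gate was the raised one. I pressed its pad with the shut fingers until the gate rocked over to the right, then pushed the post about 45 mm to the left without gripping it. The arm then backed off to 300 mm height.

**Last checks:**
- **Balls:** the last picture viewed (about 1.3 s before hand-in) shows all three in the right tray and the chute empty. A second picture just before hand-in differed by at most 10 grey levels over the tray, so they were at rest.
- **Bystanders:** the jar, mug and tin were found within about 3 mm of their first positions, which is within the detector's error.
- **Forces:** every force reading stayed at about 1 N or less.

**Disagreement:** the ball detector never reported all three balls. In the top view it found only two of them, plus the turquoise look-alike; in the scene view it found only the look-alike. The count of three therefore rests on the scene picture.

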